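# Snap the carry handle onto the sachet caddy

### The job

Fit the carry handle to the plywood caddy: push the loose steel tube over the caddy's upright rod until it stands fully home, then press the round snap cap onto the stud that still sticks out of the tube's top until it clicks, and keep pressing until its rim is tight against the tube. Finish while still holding the cap and pressing it firmly down: do not let go or ease off at the end. Leave the other things on the table where they are.

Things in the scene. Friction and masses are not known exactly. Their poses are not given: they have to be found in the camera images.
- caddy: open plywood tray, 180 mm (its x) by 280 mm (its y), 45 mm high, two divider walls 40 mm high; sachets and stir sticks in the outer bays. Screwed down. Origin: centre of its underside, z up. In its centre stands a vertical steel rod: 50 mm wide, 4 mm thick flange, on it a spigot 24 mm in diameter, 35 mm high, with a 7 mm chamfer above, then a 14 mm rod to the top
- seat (a point): centre of the flange's upper face, 12 mm above the table, on the rod's axis: where the tube's lower end must stand
- stud_top (a point): top of the rod, on its axis, 122 mm above seat; the top 6 mm taper from 14 to 7 mm diameter. When the tube is home this end (the stud) sticks 22 mm out of it. Four sprung steel balls, centred 11.5 mm below this point, stand 4.5 mm out of the stud (23 mm over opposite balls) and retract when pressed: the snap catches
- cap_home (a point): point on the rod's axis 100 mm above seat, level with the top of the tube when that is home: where the cap's rim must end. With its rim about 16 mm above this point the lip meets the balls; the push peaks at 8 to 15 N some 12 mm above and falls to almost nothing by 8 mm above (the click); the balls then help it down, and the rim meets the tube's top at this point
- tube: plain straight steel tube, 34 mm outside diameter, 27 mm bore, 100 mm long, 0.08 to 0.17 kg, standing upright on the table. Origin: centre of its lower end, z along it, up. Both ends are alike. It passes freely over the balls and has 1.5 mm clearance all round on the 24 mm spigot. It stays upright when stood on the table or the flange
- cap: black plastic snap cap: plain cylinder 40 mm in diameter, 36 mm high, 0.03 to 0.06 kg, flat closed top, standing on its open end. Origin: centre of its lower rim, z up. In the underside an 18 mm hole through a 4 mm thick lip, above it a 28 mm wide recess up to 23 mm above the rim. Its turn about z does not matter
- jam_jar: closed jam jar, 60 mm wide, 85 mm high; leave it. Origin: centre of its underside
- mug: white mug, 76 mm wide plus handle, 90 mm high; leave it. Origin: centre of its underside
- shaker: waisted steel shaker, 42 mm wide, 82 mm high; leave it. Origin: centre of its underside
- stick_cup: black cup of stir sticks, 78 mm wide, sticks up to 145 mm high; leave it. Origin: centre of its underside
- sauce_bowl: white bowl, 90 mm wide, 40 mm high; leave it. Origin: centre of its underside
There are look-alikes about, which are no part of the job. Leave any yellow look-alike of the tube alone.

How it is judged:
By the outcome, as a careful person would: the job done as asked, in the order asked, and still so for the second after the job is handed in, while the arm keeps its last pose, push and grip.
It also fails if it takes over 72 s, if anything falls off the work surface, if the arm or the gripper's body presses on something with over 40 N, if the wrist force passes 120 N, or if a joint passes its speed limit or range.

### The arm

A 7-joint arm with a two-finger parallel gripper is mounted at the origin on the work surface. World frame = base frame: x ahead of the robot, y to its left, z up, the work surface at z = 0. Lengths are in m, angles in rad, forces in N, time in s.
With the tool pointing down it reaches from about 0.4 to 0.85 m from the base axis. Payload 10.4 kg.
Tool frame: the origin (TCP) lies between the finger pads; the fingertips stand 11 mm ahead of it and the grasp point (between the pads) lies 8 mm behind it (r.tcp_to_tips is the distance from the TCP to the fingertips, in m); z points along the fingers, y is the line along which they close (so a half turn about z gives the same grasp; the last joint's range is limited). The gripper opens to 87 mm and grips with 3 to 60 N. Pads are 19 mm wide; open, the fingers measure 117 mm over their backs; the gripper's body (75 mm by 190 mm) begins 51 mm behind the grasp point.
Start: joints at [1.167, 0.332, -0.065, 1.46, 0.022, 1.35, -0.088], TCP at [0.232, -0.58, 0.234] pointing down, gripper open.
Joint ranges: [-2.6, 2.6], [-0.5, 2.12], [-1.47, 1.34], [0.16, 2.42], [-1.27, 4.41], [0.06, 2.06], [-2.6, 2.6]. Speed limits (rad/s): [2.22, 2.22, 2.79, 2.79, 3.14, 3.14, 3.14].

### API

Orientations are given as a unit quaternion [x, y, z, w].
In Python, from bench import r gives the robot as it stands. The module is installed in compiled form; this text tells all that it offers.
- The arm moves only by the shell command python3 -m crank 'ROWS' [FORCE]. ROWS is JSON, a list of rows, each an object of numbers: "claw": the closure, from -1 (fully open) to 1 (shut); "dx", "dy", "dz": the shift along the tool's x, y, z each as a share of 3 cm, from -1 to 1; "ax", "ay", "az": the turn, a rotation vector about the tool's x, y, z each as a share of 6 degrees, from -1 to 1. A call has 1 to 8 rows; each row shifts and turns the commanded pose from where the row before left it, along the tool's axes as they then stand; what a row does not reach is not made up. A row lasts 1/12 s, in which the tool goes at most 41.7 mm and 7.16 degrees, less where a joint would pass 70% of its speed; a pose out of reach is approached as far as the arm can. A call with a number of a shift or a turn outside -1 to 1 is refused whole. A call with a gripper value outside its range is refused whole. The fingers move at their own pace and stop on an object; FORCE is the grip in N (left out, the last holds). Time passes only in rows, so rows that do not move let the fingers close. It gives the time, the measured TCP pose, the force, the opening and the grip force at its end, in the units of the state.
- r.read_state(): the state, without advancing time (a new reading comes with each control period).
- r.camera(name): name is "side" or "top" or "wrist"; returns a dict with "color" (480x640x3 uint8, red, green, blue), "mtx" (3x3 intrinsics, pixels), "R" (3x3) and "t" (3): a world point X has camera coordinates R X + t; the wrist camera has in their place "hand_eye" (4x4, takes a point from camera to tool coordinates, whose origin is the TCP and whose axes are the flange's). Camera axes: x right, y down, z forward; pixel columns grow to the right and rows downward; lengths in m; the calibration is good to about 2 mm. A picture is of the moment at which its call begins: read the wrist's pose just before it. There is no depth.
- r.close_job(): hands the job in; it is judged then, once.
The state is a dict: "time": time; "joint_positions": joint angles; "joint_vel": joint speeds; "joint_torque": joint torques, N m; "ee_pos": TCP position; "eef_rot": TCP orientation; "ft_force": force on the tool from outside, world axes, zero at the start; "torque": the same for the moment, N m; "width": finger opening in m; "grip_force": force on a finger pad.
Only numpy, scipy, OpenCV 4.12 (cv2) and the standard library are available. Lean on these libraries where they do the work, as an engineer would, in place of code of your own. Each camera call takes 0.05 s, during which the arm holds its last target. There are 200 camera calls.

## Working session

There is one attempt and no reset: what is moved stays moved. The work goes in short steps, Python scripts to look and compute and a shell command to move; the robot and the scene stay as the last step left them, time stands still between calls to the robot, and variables do not carry over. Pictures are saved under pics/ and viewed, at most 10 in all, crops included, and the job is handed in when it is done.

```bash
mkdir -p pics; python3 - <<'E'
from bench import r
import cv2,numpy as np
for n in("side","top"):
    c=r.camera(n); cv2.imwrite(f"pics/{n}0.png",c["color"][:,:,::-1]); np.savez(f"{n}0.npz",**c); print(n,c["mtx"].round(1).tolist(),c["R"].round(3).tolist(),c["t"].round(3).tolist())
s=r.read_state();print(s,r.tcp_to_tips)
E
```

```text
side [[534.8, 0.0, 314.1], [0.0, 534.8, 239.4], [0.0, 0.0, 1.0]] [[-0.758, -0.652, 0.009], [-0.359, 0.406, -0.84], [0.544, -0.64, -0.542]] [0.401, 0.295, 1.089]
top [[450.5, 0.0, 315.6], [0.0, 450.5, 241.5], [0.0, 0.0, 1.0]] [[0.011, -1.0, 0.001], [-0.993, -0.011, -0.114], [0.114, 0.0, -0.993]] [-0.005, 0.519, 1.352]
{'time': 0.1, 'joint_positions': array([ 1.16746306,  0.33277487, -0.06467922,  1.46083843,  0.02158897,
        1.34992053, -0.08851666]), 'joint_vel': array([ 1.75279790e-05, -1.19912375e-03, -2.69733762e-04, -1.50716983e-03,
        1.24002828e-03,  6.00896521e-04, -1.43974415e-03]), 'joint_torque': array([ 2.38206878e-03, -6.24546075e+01,  2.53045763e-02, -3.90722001e+01,
       -6.13576197e-02,  3.66049481e-02,  1.74886077e-05]), 'ee_pos': array([ 0.23211679, -0.57994226,  0.23286358]), 'eef_rot': array([ 9.81936619e-01,  1.89209111e-01, -1.44021399e-04, -6.06331815e-04]), 'ft_force': array([ 0.73803772, -0.83987078,  0.10528672]), 'torque': array([ 0.0234337 , -0.05936344,  0.02583169]), 'grip_force': 0.0, 'width': 0.08719070905192766} 0.011
```

View pics/side0.png

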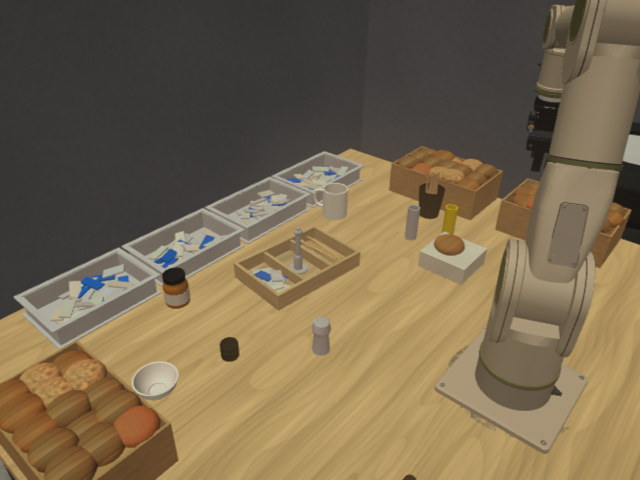

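View pics/top0.png

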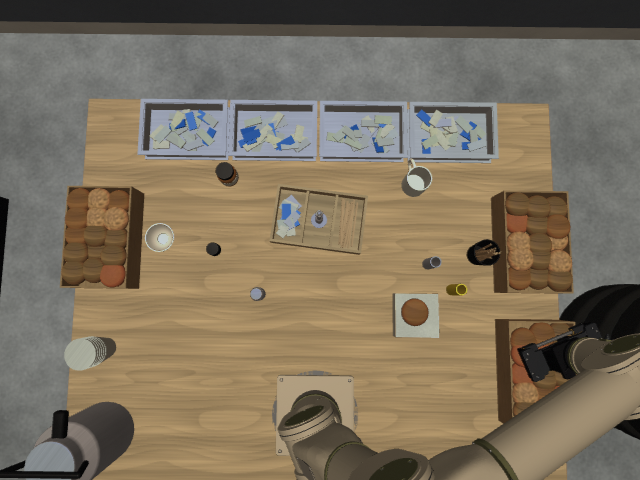

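Side view: the grey tube is at about (412,222), with the yellow look-alike at (450,218). The cap is at (230,349), the rod at (298,250) and the shaker at (321,335). Top view: tube rim (432,262), cap (213,249), rod (319,217).

```bash
cat > h.py <<'E'
import numpy as np,cv2
from scipy.spatial.transform import Rotation as Ro
def cam(n): return dict(np.load(n+".npz"))
def ray(c,uv):
    d=np.linalg.inv(c["mtx"])@[uv[0],uv[1],1.]; return -c["R"].T@c["t"], c["R"].T@d
def plane(c,uv,z):
    o,d=ray(c,uv); return o+d*(z-o[2])/d[2]
def proj(c,X):
    p=c["mtx"]@(c["R"]@np.array(X)+c["t"]); return p[:2]/p[2]
def tri(c1,u1,c2,u2):
    o1,d1=ray(c1,u1);o2,d2=ray(c2,u2);d1/=np.linalg.norm(d1);d2/=np.linalg.norm(d2)
    s=np.linalg.lstsq(np.stack([d1,-d2],1),o2-o1,rcond=None)[0]
    a,b=o1+s[0]*d1,o2+s[1]*d2; return (a+b)/2,np.linalg.norm(a-b)
E
python3 - <<'E'
from h import *
S,T=cam("side0"),cam("top0")
print(tri(S,(411.5,208),T,(433,262.5)),tri(S,(229.5,341),T,(213,249)),tri(S,(298,231),T,(319,213)))
print(plane(T,(433,262.5),.1),plane(T,(213,249),.036))
def tile(c,u,v,w=50,h=56):
    return cv2.resize(c["color"][v-h//2:v+h//2,u-w//2:u+w//2,::-1],(260,290),interpolation=cv2.INTER_CUBIC)
im=np.vstack([np.hstack([tile(S,412,222),tile(S,230,349),tile(S,298,250)]),np.hstack([tile(T,432,262),tile(T,213,249),tile(T,319,217)])])
cv2.imwrite("pics/tiles.png",im)
E
```

```text
(array([ 0.45651593, -0.33890367,  0.09697703]), np.float64(0.006904645623577444)) (array([0.49323039, 0.31477174, 0.03504185]), np.float64(0.004209685502160983)) (array([ 0.59137351, -0.00821327,  0.11962118]), np.float64(0.00010280332051894035))
[ 0.4533655  -0.33995068  0.1       ] [0.4915303  0.31311589 0.036     ]
```

View pics/tiles.png

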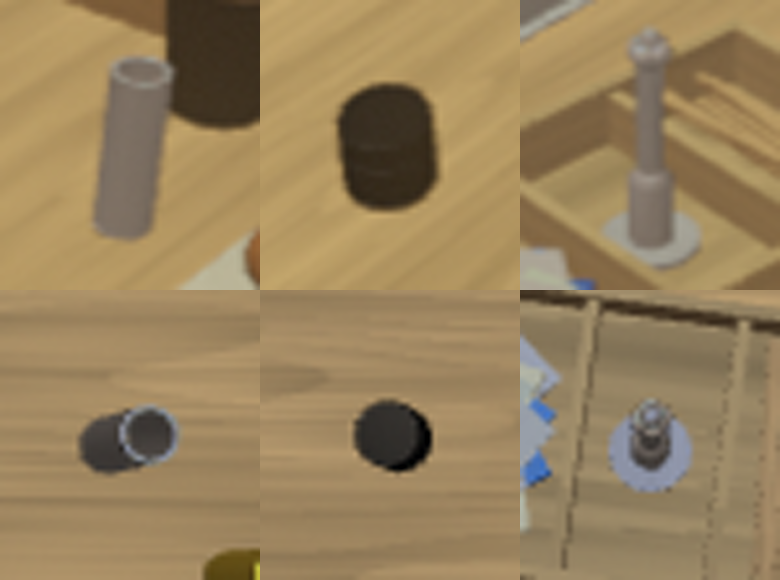

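```bash
python3 - <<'E'
from h import *
S,T=cam("side0"),cam("top0")
for n,a,b,z in(("tube",(413.6,207.4),(435,261.1),.1),("cap",(228.5,340.8),(212.5,248.1),.036),("rod",(297.5,227.7),(318.7,212.1),.134)):
    p,g=tri(S,a,T,b);print(n,p.round(4),g.round(4),plane(S,a,z).round(4),plane(T,b,z).round(4))
print("flange",plane(T,(318.7,219.4),.012).round(4))
for n,uv,z in(("stickcup",(484,253),.1),("yellow",(461,289),.1),("bread",(417,315),.04),("shaker",(257,294),.08),("jar",(226,172),.085),("bowl",(159,237),.04),("mug",(418,180),.09)): print(n,plane(T,uv,z).round(3))
from bench import r
s=r.read_state();R=Ro.from_quat(s["eef_rot"]).as_matrix();print(R.round(3))
E
```

```text
tube [ 0.4581 -0.347   0.095 ] 0.0006 [ 0.454  -0.3388  0.1   ] [ 0.4575 -0.3458  0.1   ]
cap [0.4956 0.3161 0.0352] 0.0033 [0.4964 0.3174 0.036 ] [0.4943 0.3147 0.036 ]
rod [ 0.5922 -0.0073  0.1295] 0.0002 [ 0.5872 -0.0019  0.134 ] [ 0.5914 -0.0072  0.134 ]
flange [ 0.5905 -0.0082  0.012 ]
stickcup [ 0.483 -0.489  0.1  ]
yellow [ 0.378 -0.419  0.1  ]
bread [ 0.3   -0.305  0.04 ]
shaker [0.357 0.17  0.08 ]
jar [0.719 0.272 0.085]
bowl [0.526 0.478 0.04 ]
mug [ 0.7   -0.302  0.09 ]
[[ 0.928  0.372 -0.001]
 [ 0.372 -0.928  0.001]
 [-0.    -0.001 -1.   ]]
```

```bash
cat >> h.py <<'E'
def goal(p,yaw=None):
    """distance to TCP goal in tool units (rows of 3 cm); yaw = wanted world angle (deg) of tool y, mod 180, in rows of 6 deg"""
    from bench import r
    s=r.read_state();R=Ro.from_quat(s["eef_rot"]).as_matrix()
    print("t",round(s["time"],2),"ee",s["ee_pos"].round(4),"f",s["ft_force"].round(1),"w",round(s["width"],4),"g",round(s["grip_force"],1),"q7",s["joint_positions"][[0,6]].round(2))
    print("units",(R.T@(np.array(p)-s["ee_pos"])/.03).round(3))
    if yaw is not None:
        e=np.degrees(np.arctan2(R[1,1],R[0,1]))
        d=(yaw-e+90)%180-90; tz=Ro.from_matrix(R).apply([0,0,1]); t=R.T@np.cross(tz,[0,0,-1])
        print("az rows",round(-d/6,3),"tilt ax,ay rows",(np.degrees(t[:2])/6).round(3))
E
python3 -m crank '[{"claw":-1,"dx":1,"dy":-0.55},{"claw":-1,"dx":1,"dy":-0.55},{"claw":-1,"dx":1,"dy":-0.55},{"claw":-1,"dx":1,"dy":-0.55},{"claw":-1,"dx":1,"dy":-0.55},{"claw":-1,"dx":1,"dy":-0.55},{"claw":-1,"dx":1,"dy":-0.55},{"claw":-1,"dx":1,"dy":-0.55}]' 40
python3 -m crank '[{"claw":-1,"az":-1},{"claw":-1,"az":-1},{"claw":-1,"az":-1},{"claw":-1,"az":-1},{"claw":-1,"az":-1},{"claw":-1,"az":-1},{"claw":-1,"az":-1},{"claw":-1,"az":-1}]'
python3 -m crank '[{"claw":-1,"az":-1},{"claw":-1,"az":-1},{"claw":-1,"az":-1},{"claw":-1,"az":-0.3},{"claw":-1}]'
python3 -c "from h import *;goal([.458,-.346,.233],0)"
```

```text
t 0.1 ee [ 0.2321 -0.5799  0.2329] f [ 0.7 -0.8  0.1] w 0.0872 g 0.0 q7 [ 1.17 -0.09]
units [ 9.888 -4.442  0.   ]
az rows -11.364 tilt ax,ay rows [-0.012  0.001]invalid input at $[0]: expected keys claw, dx, dy, dz, ax, ay, az
invalid input at $[0]: expected keys claw, dx, dy, dz, ax, ay, az
invalid input at $[0]: expected keys claw, dx, dy, dz, ax, ay, az
```

```bash
python3 -m crank '[{"claw":-1,"dx":1,"dy":-0.55,"dz":0,"ax":0,"ay":0,"az":0},{"claw":-1,"dx":1,"dy":-0.55,"dz":0,"ax":0,"ay":0,"az":0},{"claw":-1,"dx":1,"dy":-0.55,"dz":0,"ax":0,"ay":0,"az":0},{"claw":-1,"dx":1,"dy":-0.55,"dz":0,"ax":0,"ay":0,"az":0},{"claw":-1,"dx":1,"dy":-0.55,"dz":0,"ax":0,"ay":0,"az":0},{"claw":-1,"dx":1,"dy":-0.55,"dz":0,"ax":0,"ay":0,"az":0},{"claw":-1,"dx":1,"dy":-0.55,"dz":0,"ax":0,"ay":0,"az":0},{"claw":-1,"dx":1,"dy":-0.55,"dz":0,"ax":0,"ay":0,"az":0}]' 40
python3 -m crank '[{"claw":-1,"dx":0,"dy":0,"dz":0,"ax":0,"ay":0,"az":-1},{"claw":-1,"dx":0,"dy":0,"dz":0,"ax":0,"ay":0,"az":-1},{"claw":-1,"dx":0,"dy":0,"dz":0,"ax":0,"ay":0,"az":-1},{"claw":-1,"dx":0,"dy":0,"dz":0,"ax":0,"ay":0,"az":-1},{"claw":-1,"dx":0,"dy":0,"dz":0,"ax":0,"ay":0,"az":-1},{"claw":-1,"dx":0,"dy":0,"dz":0,"ax":0,"ay":0,"az":-1},{"claw":-1,"dx":0,"dy":0,"dz":0,"ax":0,"ay":0,"az":-1},{"claw":-1,"dx":0,"dy":0,"dz":0,"ax":0,"ay":0,"az":-1}]'
python3 -m crank '[{"claw":-1,"dx":0,"dy":0,"dz":0,"ax":0,"ay":0,"az":-1},{"claw":-1,"dx":0,"dy":0,"dz":0,"ax":0,"ay":0,"az":-1},{"claw":-1,"dx":0,"dy":0,"dz":0,"ax":0,"ay":0,"az":-1},{"claw":-1,"dx":0,"dy":0,"dz":0,"ax":0,"ay":0,"az":-0.3},{"claw":-1,"dx":0,"dy":0,"dz":0,"ax":0,"ay":0,"az":0}]'
python3 -c "from h import *;goal([.458,-.346,.233],0)"
```

```text
time: 0.77
ee_pos: [0.4067, -0.367, 0.2334]
eef_rot: [0.982, 0.189, -0.0, -0.0]
ft_force: [-0.5, -0.7, -0.8]
width: 0.0869
grip_force: 0.0
time: 1.43
ee_pos: [0.4059, -0.3683, 0.2332]
eef_rot: [0.819, 0.574, -0.0, -0.0]
ft_force: [-0.1, 0.1, 0.2]
width: 0.0869
grip_force: 0.0
time: 1.85
ee_pos: [0.4058, -0.3684, 0.2332]
eef_rot: [0.709, 0.705, -0.0, -0.0]
ft_force: [0.7, 0.8, 0.1]
width: 0.0867
grip_force: 0.0
t 1.85 ee [ 0.4058 -0.3684  0.2332] f [0.7 0.8 0.1] w 0.0867 g 0.0 q7 [0.95 0.6 ]
units [0.755 1.735 0.006]
az rows -0.049 tilt ax,ay rows [-0.005 -0.004]
```

```bash
python3 -m crank '[{"claw":-1,"dx":0.38,"dy":0.87,"dz":0,"ax":0,"ay":0,"az":-0.05},{"claw":-1,"dx":0.38,"dy":0.87,"dz":0,"ax":0,"ay":0,"az":0},{"claw":-1,"dx":0,"dy":0,"dz":0,"ax":0,"ay":0,"az":0},{"claw":-1,"dx":0,"dy":0,"dz":0,"ax":0,"ay":0,"az":0}]'
cat >> h.py <<'E'
def wrist(name):
    from bench import r
    s=r.read_state(); c=r.camera("wrist"); R=Ro.from_quat(s["eef_rot"]).as_matrix()
    M=np.eye(4);M[:3,:3]=R;M[:3,3]=s["ee_pos"]; M=np.linalg.inv(M@c["hand_eye"])
    d=dict(color=c["color"],mtx=c["mtx"],R=M[:3,:3],t=M[:3,3],he=c["hand_eye"]); np.savez(name+".npz",**d); cv2.imwrite(f"pics/{name}.png",c["color"][:,:,::-1]); return d
E
python3 - <<'E'
from h import *
goal([.458,-.346,.233],0);c=wrist("w1");print(c["mtx"],c["he"].round(3))
print(proj(c,[.458,-.346,.1]),proj(c,[.458,-.346,0]))
E
```

```text
time: 2.18
ee_pos: [0.4596, -0.3445, 0.2331]
eef_rot: [0.707, 0.707, 0.0, -0.0]
ft_force: [-0.1, -0.2, -0.1]
width: 0.0866
grip_force: 0.0
t 2.18 ee [ 0.4596 -0.3445  0.2331] f [-0.1 -0.2 -0.1] w 0.0866 g 0.0 q7 [0.88 0.5 ]
units [-0.049 -0.052  0.003]
az rows -0.0 tilt ax,ay rows [-0.001 -0.01 ]
[[410.08595864   0.         315.30994809]
 [  0.         410.08595864 234.10508095]
 [  0.           0.           1.        ]] [[ 0.    -0.961 -0.276  0.075]
 [ 1.     0.001 -0.     0.001]
 [ 0.001 -0.276  0.961 -0.151]
 [ 0.     0.     0.     1.   ]]
[312.63733909 228.3188465 ] [313.36532421 200.88079488]
```

View pics/w1.png

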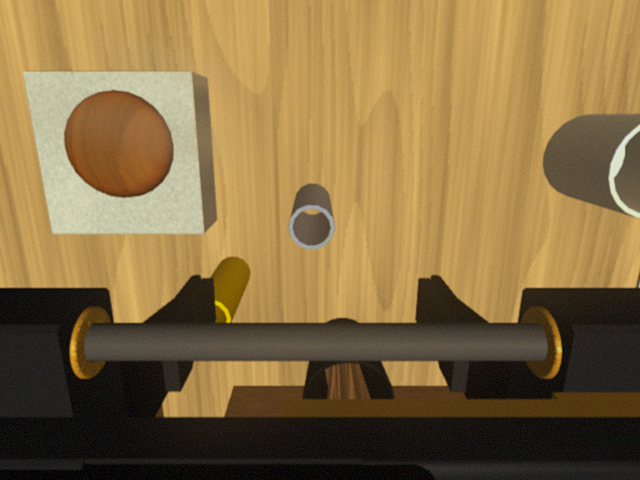

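The wrist view shows the tube's rim centred at about (311.5,227), within 1–2 px of the prediction.

```bash
python3 - <<'E'
from h import *
c=cam("w1");p=plane(c,(311.3,226.8),.1);print(p);goal([p[0],p[1],.077],0)
# width check
print(plane(c,(289,227),.1)[0]-plane(c,(334,227),.1)[0])
E
```

```text
[ 0.45704389 -0.34487386  0.1       ]
t 2.23 ee [ 0.4584 -0.3456  0.2331] f [ 0.1  0.4 -0.3] w 0.0869 g 0.0 q7 [0.88 0.5 ]
units [ 0.023 -0.041  5.205]
az rows -0.017 tilt ax,ay rows [-0.007 -0.004]
-0.03223090148682778
```

```bash
python3 -m crank '[{"claw":-1,"dx":0.02,"dy":-0.04,"dz":1,"ax":0,"ay":0,"az":0},{"claw":-1,"dx":0,"dy":0,"dz":1,"ax":0,"ay":0,"az":0},{"claw":-1,"dx":0,"dy":0,"dz":1,"ax":0,"ay":0,"az":0},{"claw":-1,"dx":0,"dy":0,"dz":1,"ax":0,"ay":0,"az":0},{"claw":-1,"dx":0,"dy":0,"dz":1,"ax":0,"ay":0,"az":0},{"claw":-1,"dx":0,"dy":0,"dz":0.2,"ax":0,"ay":0,"az":0},{"claw":-1,"dx":0,"dy":0,"dz":0,"ax":0,"ay":0,"az":0}]' 40
python3 -m crank '[{"claw":1,"dx":0,"dy":0,"dz":0,"ax":0,"ay":0,"az":0},{"claw":1,"dx":0,"dy":0,"dz":0,"ax":0,"ay":0,"az":0},{"claw":1,"dx":0,"dy":0,"dz":0,"ax":0,"ay":0,"az":0},{"claw":1,"dx":0,"dy":0,"dz":0,"ax":0,"ay":0,"az":0},{"claw":1,"dx":0,"dy":0,"dz":0,"ax":0,"ay":0,"az":0},{"claw":1,"dx":0,"dy":0,"dz":0,"ax":0,"ay":0,"az":0},{"claw":1,"dx":0,"dy":0,"dz":0,"ax":0,"ay":0,"az":0},{"claw":1,"dx":0,"dy":0,"dz":0,"ax":0,"ay":0,"az":0}]'
```

```text
time: 2.82
ee_pos: [0.4552, -0.3452, 0.0759]
eef_rot: [0.708, 0.706, -0.0, -0.002]
ft_force: [-0.5, 0.3, 0.3]
width: 0.0874
grip_force: 0.0
time: 3.48
ee_pos: [0.4572, -0.3453, 0.0776]
eef_rot: [0.708, 0.707, -0.0, 0.0]
ft_force: [-0.6, 0.0, -0.0]
width: 0.0419
grip_force: 0.0
```

```bash
python3 -m crank '[{"claw":1,"dx":0,"dy":0,"dz":0,"ax":0,"ay":0,"az":0},{"claw":1,"dx":0,"dy":0,"dz":0,"ax":0,"ay":0,"az":0},{"claw":1,"dx":0,"dy":0,"dz":0,"ax":0,"ay":0,"az":0},{"claw":1,"dx":0,"dy":0,"dz":0,"ax":0,"ay":0,"az":0},{"claw":1,"dx":0,"dy":0,"dz":0,"ax":0,"ay":0,"az":0}]'
python3 -m crank '[{"claw":1,"dx":0,"dy":0,"dz":-1,"ax":0,"ay":0,"az":0},{"claw":1,"dx":0,"dy":0,"dz":-1,"ax":0,"ay":0,"az":0},{"claw":1,"dx":0,"dy":0,"dz":-1,"ax":0,"ay":0,"az":0},{"claw":1,"dx":0,"dy":0,"dz":-1,"ax":0,"ay":0,"az":0},{"claw":1,"dx":0,"dy":0,"dz":-1,"ax":0,"ay":0,"az":0},{"claw":1,"dx":0,"dy":0,"dz":-0.5,"ax":0,"ay":0,"az":0},{"claw":1,"dx":0,"dy":0,"dz":0,"ax":0,"ay":0,"az":0}]'
python3 -c "from h import *;goal([.591,-.0075,.242],0)"
```

```text
time: 3.9
ee_pos: [0.4572, -0.3453, 0.0775]
eef_rot: [0.708, 0.707, -0.0, 0.0]
ft_force: [-0.3, 0.1, 1.1]
width: 0.0333
grip_force: 40.0
time: 4.48
ee_pos: [0.4585, -0.3461, 0.2466]
eef_rot: [0.708, 0.707, 0.0, 0.003]
ft_force: [0.3, 0.2, -0.1]
width: 0.033
grip_force: 40.0
t 4.48 ee [ 0.4585 -0.3461  0.2466] f [ 0.3  0.2 -0.1] w 0.033 g 40.0 q7 [0.88 0.5 ]
units [11.294  4.398  0.133]
az rows -0.014 tilt ax,ay rows [0.046 0.036]
```

```bash
python3 -m crank '[{"claw":1,"dx":1,"dy":0.39,"dz":0,"ax":0,"ay":0,"az":0},{"claw":1,"dx":1,"dy":0.39,"dz":0,"ax":0,"ay":0,"az":0},{"claw":1,"dx":1,"dy":0.39,"dz":0,"ax":0,"ay":0,"az":0},{"claw":1,"dx":1,"dy":0.39,"dz":0,"ax":0,"ay":0,"az":0},{"claw":1,"dx":1,"dy":0.39,"dz":0,"ax":0,"ay":0,"az":0},{"claw":1,"dx":1,"dy":0.39,"dz":0,"ax":0,"ay":0,"az":0},{"claw":1,"dx":1,"dy":0.39,"dz":0,"ax":0,"ay":0,"az":0},{"claw":1,"dx":1,"dy":0.39,"dz":0,"ax":0,"ay":0,"az":0}]'
python3 -m crank '[{"claw":1,"dx":1,"dy":0.39,"dz":0,"ax":0,"ay":0,"az":0},{"claw":1,"dx":0.3,"dy":0.39,"dz":0,"ax":0,"ay":0,"az":0},{"claw":1,"dx":0,"dy":0.39,"dz":0,"ax":0,"ay":0,"az":0},{"claw":1,"dx":0,"dy":0,"dz":0,"ax":0,"ay":0,"az":0},{"claw":1,"dx":0,"dy":0,"dz":0,"ax":0,"ay":0,"az":0}]'
python3 - <<'E'
from h import *
goal([.591,-.0075,.242],0);c=wrist("w2")
print(proj(c,[.591,-.0075,.134]),proj(c,[.591,-.0075,.012]))
E
```

```text
time: 5.15
ee_pos: [0.5509, -0.1039, 0.2414]
eef_rot: [0.708, 0.707, -0.0, -0.001]
ft_force: [0.2, -0.2, -0.5]
width: 0.0332
grip_force: 40.0
time: 5.57
ee_pos: [0.5858, -0.0666, 0.2412]
eef_rot: [0.708, 0.707, -0.001, -0.001]
ft_force: [-1.0, -0.2, -1.3]
width: 0.0328
grip_force: 40.0
t 5.57 ee [ 0.5858 -0.0666  0.2412] f [-1.  -0.2 -1.3] w 0.0328 g 40.0 q7 [ 0.49 -0.08]
units [ 1.969  0.17  -0.027]
az rows -0.012 tilt ax,ay rows [-0.019 -0.005]
[323.38080951 144.27898104] [321.16980304 135.54805954]
```

View pics/w2.png

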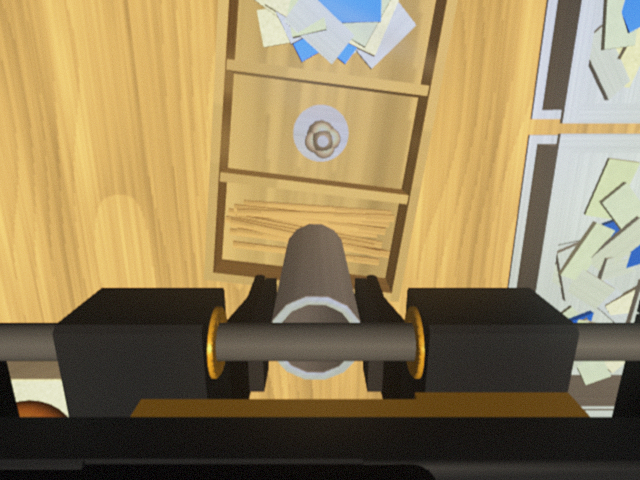

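The wrist view shows the stud top at about (322,140.5), the flange centre at (321,133.5) and the held tube's upper rim centred at about (316.5,337). The far edge of its lower end is at (316,225).

```bash
python3 - <<'E'
from h import *
c=cam("w2"); f=lambda u,v,z:plane(c,(u,v),z).round(4)
print("stud",f(322,140.5,.134),"flange",f(320.7,133.3,.012))
z=.2412+.023
print("rim L/R",f(272,337,z),f(361,337,z),"far/near",f(316.5,297,z),f(316.5,378,z))
print("bottom far",f(316,225.5,z-.1), "edges", f(281,250,z-.1))
# automatic: flange & rod, grey low-saturation region
h=cv2.cvtColor(c["color"],cv2.COLOR_RGB2HSV); m=((h[...,1]<60)&(h[...,2]>120)).astype(np.uint8); m[:95]=0;m[170:]=0;m[:,:280]=0;m[:,360:]=0
n,l,st,ce=cv2.connectedComponentsWithStats(m);k=1+st[1:,4].argmax();print(st[k],ce[k],f(st[k][0]+st[k][2]/2-.5,st[k][1]+st[k][3]/2-.5,.012))
crop=cv2.resize(c["color"][95:395,220:420,::-1],(400,600),interpolation=cv2.INTER_CUBIC);cv2.imwrite("pics/w2c.png",crop)
E
```

```text
stud [ 0.5901 -0.0052  0.134 ] flange [ 0.5906 -0.0055  0.012 ]
rim L/R [ 0.5712 -0.0651  0.2642] [ 0.6022 -0.0651  0.2642] far/near [ 0.5867 -0.0499  0.2642] [ 0.5867 -0.0816  0.2642]
bottom far [ 0.5865 -0.0512  0.1642] edges [ 0.566  -0.066   0.1642]
[ 293  104   56   58 2272] [320.66769366 131.96919014] [ 0.5904 -0.0048  0.012 ]
```

View pics/w2c.png

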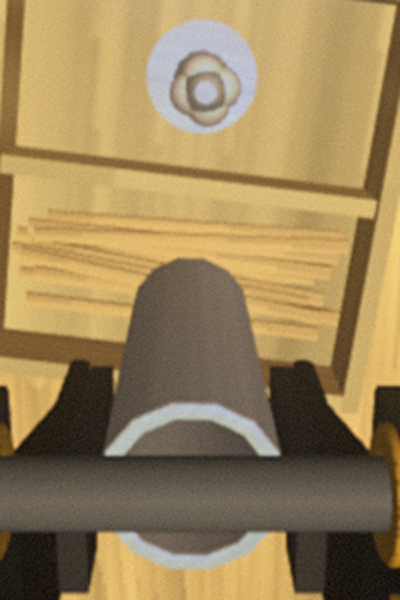

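```bash
python3 -m crank '[{"claw":1,"dx":0.6,"dy":0.05,"dz":0,"ax":0,"ay":0,"az":0},{"claw":1,"dx":0.6,"dy":0.05,"dz":0,"ax":0,"ay":0,"az":0},{"claw":1,"dx":0.6,"dy":0.05,"dz":0,"ax":0,"ay":0,"az":0},{"claw":1,"dx":0.22,"dy":0,"dz":0,"ax":0,"ay":0,"az":0},{"claw":1,"dx":0,"dy":0,"dz":0,"ax":0,"ay":0,"az":0},{"claw":1,"dx":0,"dy":0,"dz":0,"ax":0,"ay":0,"az":0},{"claw":1,"dx":0,"dy":0,"dz":0,"ax":0,"ay":0,"az":0}]'
python3 - <<'E'
from h import *
goal([.5905,-.0062,.18],0);goal([.5905,-.0062,.18],0)
from bench import r
c=r.camera("side");cv2.imwrite("pics/s3.png",cv2.resize(c["color"][150:290,230:370,::-1],(600,600),interpolation=cv2.INTER_CUBIC))
goal([.5905,-.0062,.18],0)
E
```

```text
time: 6.2
ee_pos: [0.5907, -0.0078, 0.2424]
eef_rot: [0.708, 0.706, -0.0, 0.0]
ft_force: [0.6, -0.0, -1.6]
width: 0.0333
grip_force: 40.0
t 6.2 ee [ 0.5907 -0.0078  0.2424] f [ 0.6 -0.  -1.6] w 0.0333 g 40.0 q7 [ 0.41 -0.19]
units [ 0.056 -0.006  2.081]
az rows -0.033 tilt ax,ay rows [-0.001  0.009]
t 6.2 ee [ 0.5907 -0.0078  0.2424] f [ 0.6 -0.  -1.6] w 0.0333 g 40.0 q7 [ 0.41 -0.19]
units [ 0.056 -0.006  2.081]
az rows -0.033 tilt ax,ay rows [-0.001  0.009]
t 6.25 ee [ 0.5907 -0.0077  0.2424] f [ 0.3 -0.5 -1.7] w 0.0331 g 40.0 q7 [ 0.41 -0.19]
units [ 0.053 -0.008  2.082]
az rows -0.034 tilt ax,ay rows [-0.001  0.008]
```

View pics/s3.png

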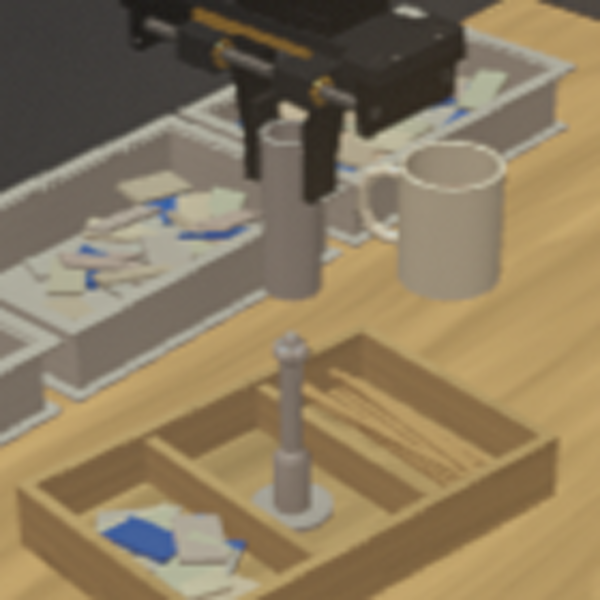

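The side view shows the tube hanging straight above the rod, axes in line at column ~292 of the crop.

```bash
python3 -m crank '[{"claw":1,"dx":0.03,"dy":0,"dz":0.5,"ax":0,"ay":0,"az":0},{"claw":1,"dx":0,"dy":0,"dz":0.5,"ax":0,"ay":0,"az":0},{"claw":1,"dx":0,"dy":0,"dz":0.5,"ax":0,"ay":0,"az":0},{"claw":1,"dx":0,"dy":0,"dz":0.4,"ax":0,"ay":0,"az":0},{"claw":1,"dx":0,"dy":0,"dz":0.2,"ax":0,"ay":0,"az":0},{"claw":1,"dx":0,"dy":0,"dz":0,"ax":0,"ay":0,"az":0}]'
python3 -m crank '[{"claw":1,"dx":0,"dy":0,"dz":0.3,"ax":0,"ay":0,"az":0},{"claw":1,"dx":0,"dy":0,"dz":0.3,"ax":0,"ay":0,"az":0},{"claw":1,"dx":0,"dy":0,"dz":0.3,"ax":0,"ay":0,"az":0},{"claw":1,"dx":0,"dy":0,"dz":0.3,"ax":0,"ay":0,"az":0},{"claw":1,"dx":0,"dy":0,"dz":0,"ax":0,"ay":0,"az":0},{"claw":1,"dx":0,"dy":0,"dz":0,"ax":0,"ay":0,"az":0}]'
```

```text
time: 6.75
ee_pos: [0.5901, -0.0057, 0.1781]
eef_rot: [0.708, 0.706, -0.001, -0.001]
ft_force: [0.1, 0.2, -0.8]
width: 0.0334
grip_force: 40.0
time: 7.25
ee_pos: [0.5905, -0.005, 0.1429]
eef_rot: [0.708, 0.707, -0.0, -0.0]
ft_force: [0.2, 0.3, -0.5]
width: 0.033
grip_force: 40.0
```

```bash
python3 -m crank '[{"claw":1,"dx":-0.02,"dy":0,"dz":0.15,"ax":0,"ay":0,"az":0},{"claw":1,"dx":0,"dy":0,"dz":0.15,"ax":0,"ay":0,"az":0},{"claw":1,"dx":0,"dy":0,"dz":0.15,"ax":0,"ay":0,"az":0},{"claw":1,"dx":0,"dy":0,"dz":0.1,"ax":0,"ay":0,"az":0},{"claw":1,"dx":0,"dy":0,"dz":0.1,"ax":0,"ay":0,"az":0},{"claw":1,"dx":0,"dy":0,"dz":0,"ax":0,"ay":0,"az":0}]'
```

```text
time: 7.75
ee_pos: [0.5905, -0.0056, 0.1233]
eef_rot: [0.708, 0.707, -0.0, -0.0]
ft_force: [-0.7, 0.1, -0.5]
width: 0.0333
grip_force: 40.0
```

```bash
python3 -m crank '[{"claw":1,"dx":0,"dy":0,"dz":0.1,"ax":0,"ay":0,"az":0},{"claw":1,"dx":0,"dy":0,"dz":0.1,"ax":0,"ay":0,"az":0},{"claw":1,"dx":0,"dy":0,"dz":0.1,"ax":0,"ay":0,"az":0},{"claw":1,"dx":0,"dy":0,"dz":0,"ax":0,"ay":0,"az":0}]'
```

```text
time: 8.08
ee_pos: [0.5905, -0.0057, 0.1143]
eef_rot: [0.708, 0.707, -0.0, -0.0]
ft_force: [-0.1, -0.4, -2.0]
width: 0.0331
grip_force: 40.0
```

```bash
python3 -m crank '[{"claw":1,"dx":0,"dy":0,"dz":0.2,"ax":0,"ay":0,"az":0},{"claw":1,"dx":0,"dy":0,"dz":0.2,"ax":0,"ay":0,"az":0},{"claw":1,"dx":0,"dy":0,"dz":0.2,"ax":0,"ay":0,"az":0},{"claw":1,"dx":0,"dy":0,"dz":0.1,"ax":0,"ay":0,"az":0},{"claw":1,"dx":0,"dy":0,"dz":0,"ax":0,"ay":0,"az":0},{"claw":1,"dx":0,"dy":0,"dz":0,"ax":0,"ay":0,"az":0}]'
```

```text
time: 8.58
ee_pos: [0.5907, -0.0056, 0.0938]
eef_rot: [0.708, 0.707, -0.0, -0.0]
ft_force: [-0.3, 0.4, -1.5]
width: 0.0332
grip_force: 40.0
```

```bash
python3 -m crank '[{"claw":1,"dx":0,"dy":0,"dz":0.06,"ax":0,"ay":0,"az":0},{"claw":1,"dx":0,"dy":0,"dz":0.06,"ax":0,"ay":0,"az":0},{"claw":1,"dx":0,"dy":0,"dz":0,"ax":0,"ay":0,"az":0},{"claw":1,"dx":0,"dy":0,"dz":0,"ax":0,"ay":0,"az":0}]'
```

```text
time: 8.92
ee_pos: [0.5908, -0.0056, 0.0904]
eef_rot: [0.708, 0.707, -0.0, 0.0]
ft_force: [0.0, 0.7, -1.5]
width: 0.0335
grip_force: 40.0
```

```bash
python3 -m crank '[{"claw":1,"dx":0,"dy":0,"dz":0.06,"ax":0,"ay":0,"az":0},{"claw":1,"dx":0,"dy":0,"dz":0,"ax":0,"ay":0,"az":0},{"claw":1,"dx":0,"dy":0,"dz":0,"ax":0,"ay":0,"az":0}]'
```

```text
time: 9.17
ee_pos: [0.5912, -0.0056, 0.0895]
eef_rot: [0.708, 0.707, 0.0, 0.0]
ft_force: [-2.1, 0.1, 5.4]
width: 0.0333
grip_force: 40.0
```

The tube meets the flange at the expected height with 5 N of push. I'll release it, lift, and go for the cap.

```bash
python3 -m crank '[{"claw":-1,"dx":0,"dy":0,"dz":0,"ax":0,"ay":0,"az":0},{"claw":-1,"dx":0,"dy":0,"dz":0,"ax":0,"ay":0,"az":0},{"claw":-1,"dx":0,"dy":0,"dz":0,"ax":0,"ay":0,"az":0},{"claw":-1,"dx":0,"dy":0,"dz":0,"ax":0,"ay":0,"az":0},{"claw":-1,"dx":0,"dy":0,"dz":0,"ax":0,"ay":0,"az":0},{"claw":-1,"dx":0,"dy":0,"dz":0,"ax":0,"ay":0,"az":0}]'
python3 -m crank '[{"claw":-1,"dx":0,"dy":0,"dz":-0.5,"ax":0,"ay":0,"az":0},{"claw":-1,"dx":0,"dy":0,"dz":-1,"ax":0,"ay":0,"az":0},{"claw":-1,"dx":0,"dy":0,"dz":-1,"ax":0,"ay":0,"az":0},{"claw":-1,"dx":0,"dy":0,"dz":-1,"ax":0,"ay":0,"az":0},{"claw":-1,"dx":0,"dy":0,"dz":-1,"ax":0,"ay":0,"az":0},{"claw":-1,"dx":0,"dy":0,"dz":0,"ax":0,"ay":0,"az":0}]'
python3 - <<'E'
from h import *
goal([.495,.316,.15],0)
from bench import r
c=r.camera("side");cv2.imwrite("pics/s4.png",cv2.resize(c["color"][150:290,230:370,::-1],(600,600),interpolation=cv2.INTER_CUBIC))
E
```

```text
time: 9.67
ee_pos: [0.5908, -0.0056, 0.0886]
eef_rot: [0.708, 0.707, -0.0, 0.0]
ft_force: [1.0, -0.9, 0.5]
width: 0.0653
grip_force: 0.0
time: 10.17
ee_pos: [0.5933, -0.0051, 0.2301]
eef_rot: [0.708, 0.707, 0.003, 0.003]
ft_force: [1.6, 0.2, 0.1]
width: 0.0868
grip_force: 0.0
t 10.17 ee [ 0.5933 -0.0051  0.2301] f [1.6 0.2 0.1] w 0.0868 g 0.0 q7 [ 0.41 -0.2 ]
units [10.698 -3.314  2.637]
az rows -0.013 tilt ax,ay rows [0.084 0.003]
```

View pics/s4.png

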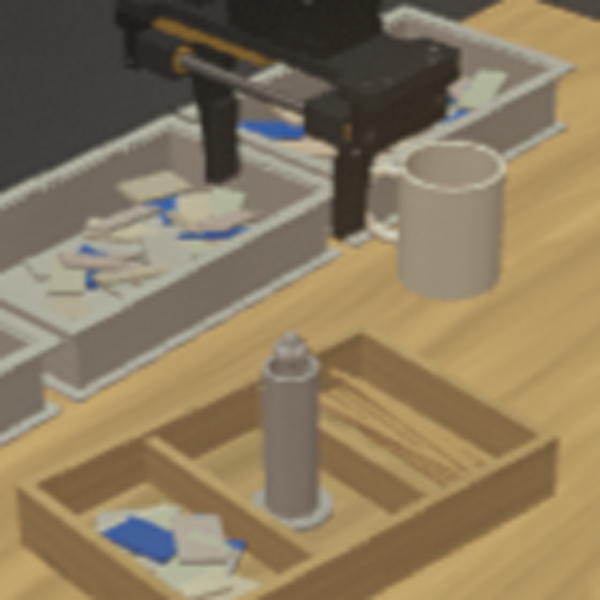

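The tube stands home on the flange with the stud sticking out. On to the cap.

```bash
python3 -m crank '[{"claw":-1,"dx":1,"dy":-0.33,"dz":0,"ax":0,"ay":0,"az":0},{"claw":-1,"dx":1,"dy":-0.33,"dz":0,"ax":0,"ay":0,"az":0},{"claw":-1,"dx":1,"dy":-0.33,"dz":0,"ax":0,"ay":0,"az":0},{"claw":-1,"dx":1,"dy":-0.33,"dz":0,"ax":0,"ay":0,"az":0},{"claw":-1,"dx":1,"dy":-0.33,"dz":0,"ax":0,"ay":0,"az":0},{"claw":-1,"dx":1,"dy":-0.33,"dz":0,"ax":0,"ay":0,"az":0},{"claw":-1,"dx":1,"dy":-0.33,"dz":0,"ax":0,"ay":0,"az":0},{"claw":-1,"dx":1,"dy":-0.33,"dz":0,"ax":0,"ay":0,"az":0}]'
python3 -m crank '[{"claw":-1,"dx":1,"dy":-0.33,"dz":0.5,"ax":0,"ay":0,"az":0},{"claw":-1,"dx":1,"dy":-0.2,"dz":0.5,"ax":0,"ay":0,"az":0},{"claw":-1,"dx":0.7,"dy":0,"dz":0,"ax":0,"ay":0,"az":0},{"claw":-1,"dx":0,"dy":0,"dz":0,"ax":0,"ay":0,"az":0},{"claw":-1,"dx":0,"dy":0,"dz":0,"ax":0,"ay":0,"az":0},{"claw":-1,"dx":0,"dy":0,"dz":0,"ax":0,"ay":0,"az":0}]'
python3 - <<'E'
from h import *
goal([.495,.316,.016],0);c=wrist("w5");print(proj(c,[.495,.316,.036]))
h=cv2.cvtColor(c["color"],cv2.COLOR_RGB2GRAY);m=(h<75).astype(np.uint8);m[285:]=0
n,l,st,ce=cv2.connectedComponentsWithStats(m)
for k in range(1,n):
    if st[k,4]>300: print(st[k],ce[k])
E
```

```text
time: 10.88
ee_pos: [0.5109, 0.2356, 0.2226]
eef_rot: [0.708, 0.707, -0.001, -0.0]
ft_force: [1.3, 0.9, 0.9]
width: 0.087
grip_force: 0.0
time: 11.38
ee_pos: [0.4964, 0.3146, 0.1929]
eef_rot: [0.708, 0.706, -0.001, 0.0]
ft_force: [1.0, -0.1, -0.1]
width: 0.0867
grip_force: 0.0
t 11.38 ee [0.4964 0.3146 0.1929] f [ 1.  -0.1 -0.1] w 0.0867 g 0.0 q7 [-0.04 -0.83]
units [ 0.051 -0.041  5.898]
az rows -0.019 tilt ax,ay rows [-0.006  0.009]
[313.21433316 216.31113673]
[ 287  181   51   55 2162] [312.11933395 208.26364477]
[ 545  214   43   71 1095] [560.656621   249.61461187]
[ 571  225   69   60 3462] [607.694974   257.96533795]
```

View pics/w5.png

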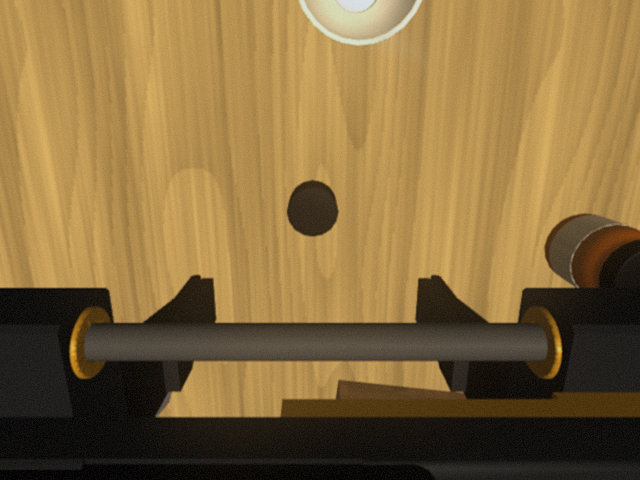

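The cap's mask spans (287..338, 181..236), so its top face is centred at about (312.3,210.3).

```bash
python3 - <<'E'
from h import *
c=cam("w5");p=plane(c,(312.2,210.2),.036);print(p,plane(c,(338,210),.036)[0]-plane(c,(287,210),.036)[0]);goal([p[0],p[1],.016],0)
# self check: bottom-edge/top-edge prediction
print([proj(c,[p[0],p[1]+s,z])[1].round(1) for s,z in((-.02,.036),(.02,0.))])
E
```

```text
[0.49423609 0.32082097 0.036     ] 0.039134300230064034
t 11.43 ee [0.4967 0.3142 0.1932] f [-0.3  0.3  0.7] w 0.0869 g 0.0 q7 [-0.04 -0.83]
units [ 0.225 -0.081  5.907]
az rows -0.028 tilt ax,ay rows [-0.002  0.009]
[np.float64(235.2), np.float64(177.4)]
```

```bash
python3 -m crank '[{"claw":-1,"dx":0.15,"dy":-0.07,"dz":1,"ax":0,"ay":0,"az":0},{"claw":-1,"dx":0,"dy":0,"dz":1,"ax":0,"ay":0,"az":0},{"claw":-1,"dx":0,"dy":0,"dz":1,"ax":0,"ay":0,"az":0},{"claw":-1,"dx":0,"dy":0,"dz":1,"ax":0,"ay":0,"az":0},{"claw":-1,"dx":0,"dy":0,"dz":1,"ax":0,"ay":0,"az":0},{"claw":-1,"dx":0,"dy":0,"dz":0.6,"ax":0,"ay":0,"az":0},{"claw":-1,"dx":0,"dy":0,"dz":0.3,"ax":0,"ay":0,"az":0},{"claw":-1,"dx":0,"dy":0,"dz":0,"ax":0,"ay":0,"az":0}]' 5
python3 -m crank '[{"claw":1,"dx":0,"dy":0,"dz":0,"ax":0,"ay":0,"az":0},{"claw":1,"dx":0,"dy":0,"dz":0,"ax":0,"ay":0,"az":0},{"claw":1,"dx":0,"dy":0,"dz":0,"ax":0,"ay":0,"az":0},{"claw":1,"dx":0,"dy":0,"dz":0,"ax":0,"ay":0,"az":0},{"claw":1,"dx":0,"dy":0,"dz":0,"ax":0,"ay":0,"az":0},{"claw":1,"dx":0,"dy":0,"dz":0,"ax":0,"ay":0,"az":0},{"claw":1,"dx":0,"dy":0,"dz":0,"ax":0,"ay":0,"az":0},{"claw":1,"dx":0,"dy":0,"dz":0,"ax":0,"ay":0,"az":0}]'
python3 -m crank '[{"claw":1,"dx":0,"dy":0,"dz":0,"ax":0,"ay":0,"az":0},{"claw":1,"dx":0,"dy":0,"dz":0,"ax":0,"ay":0,"az":0},{"claw":1,"dx":0,"dy":0,"dz":0,"ax":0,"ay":0,"az":0}]'
```

```text
time: 12.1
ee_pos: [0.4937, 0.3182, 0.0149]
eef_rot: [0.708, 0.706, -0.002, -0.0]
ft_force: [0.1, 1.1, -0.3]
width: 0.0872
grip_force: 0.0
time: 12.77
ee_pos: [0.4941, 0.3201, 0.0167]
eef_rot: [0.708, 0.707, 0.0, 0.0]
ft_force: [0.9, 0.7, 0.3]
width: 0.0417
grip_force: 0.0
time: 13.02
ee_pos: [0.4941, 0.3201, 0.0167]
eef_rot: [0.708, 0.707, 0.0, 0.0]
ft_force: [-0.3, -1.3, 0.5]
width: 0.0398
grip_force: 5.0
```

Cap gripped (39.8 mm wide). I'll open, turn 90° and grip again, so the cap is centred both ways.

```bash
python3 -m crank '[{"claw":-1,"dx":0,"dy":0,"dz":0,"ax":0,"ay":0,"az":0},{"claw":-1,"dx":0,"dy":0,"dz":0,"ax":0,"ay":0,"az":0},{"claw":-1,"dx":0,"dy":0,"dz":0,"ax":0,"ay":0,"az":0},{"claw":-1,"dx":0,"dy":0,"dz":0,"ax":0,"ay":0,"az":0},{"claw":-1,"dx":0,"dy":0,"dz":0,"ax":0,"ay":0,"az":0},{"claw":-1,"dx":0,"dy":0,"dz":0,"ax":0,"ay":0,"az":0},{"claw":-1,"dx":0,"dy":0,"dz":0,"ax":0,"ay":0,"az":0},{"claw":-1,"dx":0,"dy":0,"dz":0,"ax":0,"ay":0,"az":0}]'
python3 -m crank '[{"claw":-1,"dx":0,"dy":0,"dz":0,"ax":0,"ay":0,"az":-1},{"claw":-1,"dx":0,"dy":0,"dz":0,"ax":0,"ay":0,"az":-1},{"claw":-1,"dx":0,"dy":0,"dz":0,"ax":0,"ay":0,"az":-1},{"claw":-1,"dx":0,"dy":0,"dz":0,"ax":0,"ay":0,"az":-1},{"claw":-1,"dx":0,"dy":0,"dz":0,"ax":0,"ay":0,"az":-1},{"claw":-1,"dx":0,"dy":0,"dz":0,"ax":0,"ay":0,"az":-1},{"claw":-1,"dx":0,"dy":0,"dz":0,"ax":0,"ay":0,"az":-1},{"claw":-1,"dx":0,"dy":0,"dz":0,"ax":0,"ay":0,"az":-1}]'
python3 -m crank '[{"claw":-1,"dx":0,"dy":0,"dz":0,"ax":0,"ay":0,"az":-1},{"claw":-1,"dx":0,"dy":0,"dz":0,"ax":0,"ay":0,"az":-1},{"claw":-1,"dx":0,"dy":0,"dz":0,"ax":0,"ay":0,"az":-1},{"claw":-1,"dx":0,"dy":0,"dz":0,"ax":0,"ay":0,"az":-1},{"claw":-1,"dx":0,"dy":0,"dz":0,"ax":0,"ay":0,"az":-1},{"claw":-1,"dx":0,"dy":0,"dz":0,"ax":0,"ay":0,"az":-1},{"claw":-1,"dx":0,"dy":0,"dz":0,"ax":0,"ay":0,"az":-1},{"claw":-1,"dx":0,"dy":0,"dz":0,"ax":0,"ay":0,"az":0}]'
python3 -m crank '[{"claw":1,"dx":0,"dy":0,"dz":0,"ax":0,"ay":0,"az":0},{"claw":1,"dx":0,"dy":0,"dz":0,"ax":0,"ay":0,"az":0},{"claw":1,"dx":0,"dy":0,"dz":0,"ax":0,"ay":0,"az":0},{"claw":1,"dx":0,"dy":0,"dz":0,"ax":0,"ay":0,"az":0},{"claw":1,"dx":0,"dy":0,"dz":0,"ax":0,"ay":0,"az":0},{"claw":1,"dx":0,"dy":0,"dz":0,"ax":0,"ay":0,"az":0},{"claw":1,"dx":0,"dy":0,"dz":0,"ax":0,"ay":0,"az":0},{"claw":1,"dx":0,"dy":0,"dz":0,"ax":0,"ay":0,"az":0}]' 5
python3 -m crank '[{"claw":1,"dx":0,"dy":0,"dz":0,"ax":0,"ay":0,"az":0},{"claw":1,"dx":0,"dy":0,"dz":0,"ax":0,"ay":0,"az":0},{"claw":1,"dx":0,"dy":0,"dz":0,"ax":0,"ay":0,"az":0},{"claw":1,"dx":0,"dy":0,"dz":0,"ax":0,"ay":0,"az":0}]' 60
python3 -c "from h import *;goal([.5908,-.0057,.18],90)"
```

```text
time: 13.68
ee_pos: [0.4941, 0.32, 0.0166]
eef_rot: [0.708, 0.707, -0.0, 0.0]
ft_force: [-0.2, 1.0, -0.5]
width: 0.0834
grip_force: 0.0
time: 14.35
ee_pos: [0.4942, 0.32, 0.0167]
eef_rot: [0.357, 0.934, 0.0, 0.0]
ft_force: [1.1, 0.1, -0.0]
width: 0.0869
grip_force: 0.0
time: 15.02
ee_pos: [0.4942, 0.3198, 0.0164]
eef_rot: [-0.002, 1.0, -0.0, -0.0]
ft_force: [0.6, -0.7, -0.0]
width: 0.0868
grip_force: 0.0
time: 15.68
ee_pos: [0.4941, 0.32, 0.0166]
eef_rot: [0.001, 1.0, -0.0, 0.0]
ft_force: [0.7, -0.3, 0.7]
width: 0.0417
grip_force: 0.2
time: 16.02
ee_pos: [0.4941, 0.32, 0.0166]
eef_rot: [0.001, 1.0, -0.0, -0.0]
ft_force: [-0.9, 0.4, -0.2]
width: 0.039
grip_force: 60.0
t 16.02 ee [0.4941 0.32   0.0166] f [-0.9  0.4 -0.2] w 0.039 g 60.0 q7 [0.09 0.47]
units [ -3.24  -10.853  -5.446]
az rows -0.014 tilt ax,ay rows [-0. -0.]
```

```bash
python3 -m crank '[{"claw":1,"dx":0,"dy":0,"dz":-1,"ax":0,"ay":0,"az":0},{"claw":1,"dx":0,"dy":0,"dz":-1,"ax":0,"ay":0,"az":0},{"claw":1,"dx":0,"dy":0,"dz":-1,"ax":0,"ay":0,"az":0},{"claw":1,"dx":0,"dy":0,"dz":-1,"ax":0,"ay":0,"az":0},{"claw":1,"dx":0,"dy":0,"dz":-1,"ax":0,"ay":0,"az":0},{"claw":1,"dx":0,"dy":0,"dz":-0.7,"ax":0,"ay":0,"az":0}]'
python3 -m crank '[{"claw":1,"dx":-0.33,"dy":-1,"dz":0,"ax":0,"ay":0,"az":0},{"claw":1,"dx":-0.33,"dy":-1,"dz":0,"ax":0,"ay":0,"az":0},{"claw":1,"dx":-0.33,"dy":-1,"dz":0,"ax":0,"ay":0,"az":0},{"claw":1,"dx":-0.33,"dy":-1,"dz":0,"ax":0,"ay":0,"az":0},{"claw":1,"dx":-0.33,"dy":-1,"dz":0,"ax":0,"ay":0,"az":0},{"claw":1,"dx":-0.33,"dy":-1,"dz":0,"ax":0,"ay":0,"az":0},{"claw":1,"dx":-0.33,"dy":-1,"dz":0,"ax":0,"ay":0,"az":0},{"claw":1,"dx":-0.33,"dy":-1,"dz":0,"ax":0,"ay":0,"az":0}]'
python3 -m crank '[{"claw":1,"dx":-0.33,"dy":-1,"dz":0,"ax":0,"ay":0,"az":0},{"claw":1,"dx":-0.2,"dy":-1,"dz":0,"ax":0,"ay":0,"az":0},{"claw":1,"dx":0,"dy":-0.7,"dz":0,"ax":0,"ay":0,"az":0},{"claw":1,"dx":0,"dy":0,"dz":0,"ax":0,"ay":0,"az":0},{"claw":1,"dx":0,"dy":0,"dz":0,"ax":0,"ay":0,"az":0},{"claw":1,"dx":0,"dy":0,"dz":0,"ax":0,"ay":0,"az":0},{"claw":1,"dx":0,"dy":0,"dz":0,"ax":0,"ay":0,"az":0}]'
python3 -c "from h import *;goal([.5908,-.0057,.16],90)"
```

```text
time: 16.52
ee_pos: [0.4943, 0.3206, 0.1904]
eef_rot: [0.001, 1.0, 0.001, 0.001]
ft_force: [0.6, 0.4, -0.5]
width: 0.0388
grip_force: 60.0
time: 17.18
ee_pos: [0.5732, 0.0783, 0.1877]
eef_rot: [0.001, 1.0, -0.0, 0.0]
ft_force: [0.4, -0.4, -0.4]
width: 0.0386
grip_force: 60.0
time: 17.77
ee_pos: [0.5885, 0.0004, 0.1878]
eef_rot: [-0.0, 1.0, 0.0, 0.0]
ft_force: [-0.4, 0.5, -0.5]
width: 0.0392
grip_force: 60.0
t 17.77 ee [5.885e-01 4.000e-04 1.878e-01] f [-0.4  0.5 -0.5] w 0.0392 g 60.0 q7 [0.74 1.18]
units [-0.075 -0.205  0.926]
az rows 0.006 tilt ax,ay rows [0.003 0.002]
```

```bash
python3 -m crank '[{"claw":1,"dx":-0.075,"dy":-0.2,"dz":0,"ax":0,"ay":0,"az":0},{"claw":1,"dx":0,"dy":0,"dz":0.3,"ax":0,"ay":0,"az":0},{"claw":1,"dx":0,"dy":0,"dz":0.3,"ax":0,"ay":0,"az":0},{"claw":1,"dx":0,"dy":0,"dz":0.3,"ax":0,"ay":0,"az":0},{"claw":1,"dx":0,"dy":0,"dz":0,"ax":0,"ay":0,"az":0},{"claw":1,"dx":0,"dy":0,"dz":0,"ax":0,"ay":0,"az":0},{"claw":1,"dx":0,"dy":0,"dz":0,"ax":0,"ay":0,"az":0}]'
python3 -c "from h import *;goal([.5908,-.0057,.1506],90)"
```

```text
time: 18.35
ee_pos: [0.591, -0.0069, 0.1607]
eef_rot: [0.001, 1.0, 0.0, -0.0]
ft_force: [-1.0, -0.4, -0.2]
width: 0.039
grip_force: 60.0
t 18.35 ee [ 0.591  -0.0069  0.1607] f [-1.  -0.4 -0.2] w 0.039 g 60.0 q7 [0.74 1.18]
units [0.006 0.04  0.336]
az rows -0.01 tilt ax,ay rows [ 0.001 -0.   ]
```

```bash
python3 -m crank '[{"claw":1,"dx":0,"dy":0.03,"dz":0.15,"ax":0,"ay":0,"az":0},{"claw":1,"dx":0,"dy":0,"dz":0.15,"ax":0,"ay":0,"az":0},{"claw":1,"dx":0,"dy":0,"dz":0.1,"ax":0,"ay":0,"az":0},{"claw":1,"dx":0,"dy":0,"dz":0,"ax":0,"ay":0,"az":0},{"claw":1,"dx":0,"dy":0,"dz":0,"ax":0,"ay":0,"az":0}]'
```

```text
time: 18.77
ee_pos: [0.5909, -0.0062, 0.1484]
eef_rot: [0.001, 1.0, -0.0, -0.0]
ft_force: [-0.4, -0.4, -0.2]
width: 0.0392
grip_force: 60.0
```

```bash
python3 -m crank '[{"claw":1,"dx":0,"dy":0,"dz":0.07,"ax":0,"ay":0,"az":0},{"claw":1,"dx":0,"dy":0,"dz":0.06,"ax":0,"ay":0,"az":0},{"claw":1,"dx":0,"dy":0,"dz":0,"ax":0,"ay":0,"az":0},{"claw":1,"dx":0,"dy":0,"dz":0,"ax":0,"ay":0,"az":0}]'
```

```text
time: 19.1
ee_pos: [0.5909, -0.0061, 0.1447]
eef_rot: [0.001, 1.0, 0.0, -0.0]
ft_force: [0.6, -0.1, -0.1]
width: 0.0388
grip_force: 60.0
```

No contact with the rim 6 mm below the stud's tip, so the stud is in the hole. Now the press.

```bash
python3 -m crank '[{"claw":1,"dx":0,"dy":0,"dz":0.06,"ax":0,"ay":0,"az":0},{"claw":1,"dx":0,"dy":0,"dz":0.06,"ax":0,"ay":0,"az":0},{"claw":1,"dx":0,"dy":0,"dz":0,"ax":0,"ay":0,"az":0},{"claw":1,"dx":0,"dy":0,"dz":0,"ax":0,"ay":0,"az":0}]'
```

```text
time: 19.43
ee_pos: [0.591, -0.0057, 0.1417]
eef_rot: [0.0, 1.0, 0.0, 0.0]
ft_force: [-2.5, 1.2, 5.2]
width: 0.039
grip_force: 60.0
```

```bash
python3 -m crank '[{"claw":1,"dx":0,"dy":0,"dz":0.1,"ax":0,"ay":0,"az":0},{"claw":1,"dx":0,"dy":0,"dz":0.1,"ax":0,"ay":0,"az":0},{"claw":1,"dx":0,"dy":0,"dz":0,"ax":0,"ay":0,"az":0},{"claw":1,"dx":0,"dy":0,"dz":0,"ax":0,"ay":0,"az":0}]'
```

```text
time: 19.77
ee_pos: [0.5904, -0.0058, 0.1344]
eef_rot: [0.0, 1.0, 0.0, -0.001]
ft_force: [-0.7, 2.4, -5.5]
width: 0.0392
grip_force: 60.0
```

```bash
python3 -m crank '[{"claw":1,"dx":0,"dy":0,"dz":0.1,"ax":0,"ay":0,"az":0},{"claw":1,"dx":0,"dy":0,"dz":0.1,"ax":0,"ay":0,"az":0},{"claw":1,"dx":0,"dy":0,"dz":0,"ax":0,"ay":0,"az":0},{"claw":1,"dx":0,"dy":0,"dz":0,"ax":0,"ay":0,"az":0}]'
```

```text
time: 20.1
ee_pos: [0.5913, -0.0067, 0.1292]
eef_rot: [0.001, 1.0, -0.0, 0.0]
ft_force: [-1.1, -0.3, -0.3]
width: 0.0391
grip_force: 60.0
```

```bash
python3 -m crank '[{"claw":1,"dx":0,"dy":0,"dz":0.05,"ax":0,"ay":0,"az":0},{"claw":1,"dx":0,"dy":0,"dz":0,"ax":0,"ay":0,"az":0},{"claw":1,"dx":0,"dy":0,"dz":0,"ax":0,"ay":0,"az":0}]'
```

```text
time: 20.35
ee_pos: [0.5917, -0.0065, 0.1286]
eef_rot: [0.001, 1.0, -0.0, 0.001]
ft_force: [-0.7, -0.5, 5.4]
width: 0.0395
grip_force: 60.0
```

```bash
python3 -m crank '[{"claw":1,"dx":0,"dy":0,"dz":0.05,"ax":0,"ay":0,"az":0},{"claw":1,"dx":0,"dy":0,"dz":0,"ax":0,"ay":0,"az":0},{"claw":1,"dx":0,"dy":0,"dz":0,"ax":0,"ay":0,"az":0},{"claw":1,"dx":0,"dy":0,"dz":0,"ax":0,"ay":0,"az":0}]'
```

```text
time: 20.68
ee_pos: [0.5923, -0.0062, 0.1285]
eef_rot: [0.001, 1.0, -0.0, 0.002]
ft_force: [-4.4, -0.1, 17.1]
width: 0.039
grip_force: 60.0
```

```bash
python3 -m crank '[{"claw":1,"dx":0,"dy":0,"dz":0.035,"ax":0,"ay":0,"az":0},{"claw":1,"dx":0,"dy":0,"dz":0,"ax":0,"ay":0,"az":0},{"claw":1,"dx":0,"dy":0,"dz":0,"ax":0,"ay":0,"az":0},{"claw":1,"dx":0,"dy":0,"dz":0,"ax":0,"ay":0,"az":0},{"claw":1,"dx":0,"dy":0,"dz":0,"ax":0,"ay":0,"az":0},{"claw":1,"dx":0,"dy":0,"dz":0,"ax":0,"ay":0,"az":0}]'
python3 - <<'E'
from h import *
from bench import r
goal([.5908,-.0057,.1286],90)
c=r.camera("side");cv2.imwrite("pics/s6.png",cv2.resize(c["color"][180:280,250:350,::-1],(600,600),interpolation=cv2.INTER_CUBIC))
E
```

```text
time: 21.18
ee_pos: [0.5924, -0.0062, 0.1284]
eef_rot: [0.001, 1.0, -0.001, 0.002]
ft_force: [-7.7, -1.4, 25.1]
width: 0.0393
grip_force: 60.0
t 21.18 ee [ 0.5924 -0.0062  0.1284] f [-7.7 -1.4 25.1] w 0.0393 g 60.0 q7 [0.72 1.15]
units [ 0.055  0.017 -0.008]
az rows -0.018 tilt ax,ay rows [-0.013  0.035]
```

View pics/s6.png

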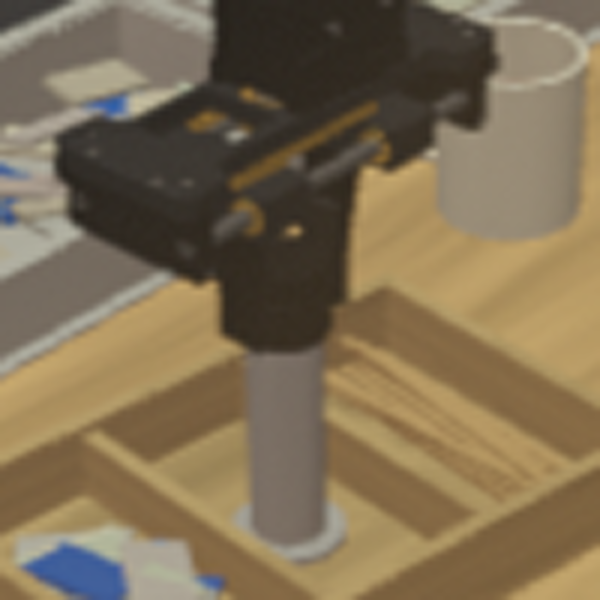

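The tube stands on the flange (crop (290,540)). The cap sits directly on its top (crop (285,345)) with no gap, held and pressed with 25 N, so I'm handing in.

```bash
python3 -c "
from bench import r
print(r.close_job())"
```

```text
the job is handed in; nothing more can be done
None
```

The tube is fully home on the rod and the cap clicked on with its rim tight against the tube; I handed the job in at about 21 s, still gripping the cap and pressing down with about 25 N.

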